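# Press a tube rack together in the bench bar clamp

## Task

The white tube rack's end plate still stands several millimetres off on its tight dowels. Stand the rack squarely between the jaws of the bench bar clamp, pump the clamp's trigger until the end plate is pressed fully home, squeezing firmly but never so hard that the rack cracks. Then push the red release lever to slide the jaw all the way back, and leave the closed rack standing upright between the open jaws with nothing else on the bench disturbed.

Things in the scene. Friction and masses are not known exactly. Their poses are not given: they have to be found in the camera images.
- clamp: Ratchet bar clamp lying on its side, screwed to a 12 mm white board; fixed. Origin: on the bench under the bar's axis; y along the bar from moving to fixed jaw, x from handle to jaw side. Bar |x| < 9, z 36-52, y -160 to 112 mm. Fixed jaw's pad: face at y = 88, x 34-92, z 18-66. The blue moving body carries jaw, handle, trigger, release lever; jaw fully back: y -138 to -62, x -20 to 42, top 63.
- jaw_pad: Rubber pad of the moving jaw (67 mm high), faces +y. Frame: the clamp's axes, travels with the moving body; origin on the bench under the bar, 38 mm on the -y side of the pad's pressing face; face x 34-92, z 18-66 mm. With the jaw fully back the origin is at y = -100 mm in the clamp's frame and the jaws stand 150 mm apart.
- clamp_bed (a point): Point on the board's top (z = 12 mm) midway between the fully open jaws, in the middle of their pads: (62, 13, 12) mm in the clamp's frame, same axes. The rack stands here, long side along y; 28 mm stay free for a finger between a centred rack and the bar.
- handle_grip (a point): Gripping point, the centre of the black fixed handle of the moving body (72 mm long along x, 16 mm thick along y, 26 mm high), 42 mm above the bench at clamp x = -48 mm. Its back (-y) face is 8 mm behind this point.
- trigger_grip (a point): Centre of the black trigger's grip (10 mm thick, 24 mm high, 42 mm above the bench), on the +y side of the handle. A gripper pointing down straddles handle and trigger, closing along y: 59 mm over both at rest, 31 mm fully squeezed; that full squeeze is centred about 2 mm on the +y side of the jaw_pad origin's y before it, as the body creeps up to 7 mm to +y.
- release_tip (a point): Point on the +y face of the red release paddle (22 mm wide in x, z 63-92 mm) on the moving body, 84 mm up; x = 0, y 27 mm behind the jaw_pad origin. Pushed to -y with closed fingertips (nothing over 67 mm high before it) it tips 8 mm on a 1-2 N spring, frees the ratchet, and more push (4 N slowly, 7 N at 50 mm/s) slides the body back to its stop.
- jaw (a joint): Travel of the moving body along the bar, m: 0 = fully back (jaws 150 mm apart, hard stop), grows as the jaw closes, up to 0.045. Ratchet teeth are 6 mm: one full squeeze and release of the trigger gains one tooth; the jaw cannot go back unless the release lever is pushed.
- trigger (a joint): Trigger angle, rad: 0 to 0.05 = sprung out, 0.355 = fully squeezed. The first 0.125 rad is play, then it drives the jaw. Force of the jaw on the work is about 2 x (finger squeeze at trigger_grip - 8.5 N): 20 N gives 23 N, 26 N gives 35 N. With the plate home it stalls at 0.25-0.3 (37-40 mm over both grips). Let it spring out to pick up the next tooth.
- release (a joint): Release lever, rad: 0 to 0.15 = at rest (it ticks over the teeth), 0.25 = fully pressed (towards -y).
- rack: White tube rack for ten tubes, loose, 0.2 kg, 50 wide (x), 60 high, 118 mm long closed. Origin: centre of the closed rack's underside; fixed part y -59 to +51 mm, end plate at the +y end. Smooth side rails at x = +-25, z 30-60 mm, to grip across. The end plate takes about 9 N to push; more than 40 N between the jaws cracks the rack.
- end_plate (a joint): How far the rack's end plate (50 x 60 mm, 8 mm thick) stands off the rack along the rack's +y, m: 0 = fully home; 6 to 11 mm at the start. It stays where it is pushed.
- full_rack: Bystander: blue tube rack of the same size with tubes in it, 90 mm high; origin centre of underside.
- reagent: Bystander: white reagent bottle, 60 mm across, 130 mm high.
- tip_box: Bystander: blue pipette tip box, 82 x 120 x 60 mm.
- comb_rack: Bystander: white comb rack for strip tubes, 40 x 150 x 38 mm.
- timer: Bystander: flat white bench timer, 60 x 64 x 18 mm.
- spare_plate: Bystander: spare end plate lying flat with its four dowels up, 50 x 60 x 30 mm.
- beaker: Bystander: glass beaker, 64 mm across, 84 mm high.
Not all that is in view belongs to the job. What is shaped like the rack but green, orange or pink is not meant.

How it is judged (in metres and radians):
On the way, in this order (a step that is already met when the one before it is completed fails the run):
1. the rack stands upright and squarely on the board between the jaws, its end plate not yet pressed in (x of rack in the frame of clamp_bed between -0.012 and 0.012 m and y of rack in the frame of clamp_bed between -0.025 and 0.03 m and z of rack in the frame of clamp_bed below 0.004 m and angle between rack's own z axis and vertical below 0.08 rad and angle between the y axis of rack and the y axis of clamp, either way round below 0.14 rad and value of joint end_plate above 0.005 m), for 0.2 s.
2. under a squeeze of the trigger the jaw presses the rack while its end plate is still off (x of rack in the frame of clamp_bed between -0.012 and 0.012 m and y of rack in the frame of clamp_bed between -0.025 and 0.03 m and z of rack in the frame of clamp_bed below 0.004 m and angle between rack's own z axis and vertical below 0.08 rad and angle between the y axis of rack and the y axis of clamp, either way round below 0.14 rad and value of joint trigger above 0.05 rad and contact force between jaw_pad and rack above 5 N and value of joint end_plate above 0.002 m).
3. under a squeeze of the trigger the end plate is pressed home (x of rack in the frame of clamp_bed between -0.012 and 0.012 m and y of rack in the frame of clamp_bed between -0.025 and 0.03 m and z of rack in the frame of clamp_bed below 0.004 m and angle between rack's own z axis and vertical below 0.08 rad and angle between the y axis of rack and the y axis of clamp, either way round below 0.14 rad and value of joint trigger above 0.05 rad and contact force between jaw_pad and rack above 8 N and value of joint end_plate below 0.0015 m), for 0.1 s.
4. the jaw is slid fully back, the end plate still home (value of joint jaw below 0.003 m and value of joint end_plate below 0.0015 m), for 0.1 s.
At the end, for the whole second after the job is handed in: The end plate is home (within 1.5 mm); the jaw is fully back (within 3 mm) with trigger and release lever sprung out; the rack stands at rest, upright (0.08 rad) on the board, within 12 mm across and 25 to 30 mm along of the bed point, its long side along the bar within 0.14 rad (all of step 4 and x of rack in the frame of clamp_bed between -0.012 and 0.012 m and y of rack in the frame of clamp_bed between -0.025 and 0.03 m and z of rack in the frame of clamp_bed below 0.004 m and angle between rack's own z axis and vertical below 0.08 rad and angle between the y axis of rack and the y axis of clamp, either way round below 0.14 rad and value of joint trigger below 0.08 rad and value of joint release below 0.17 rad and linear speed of rack below 0.01 m/s); the robot touches nothing.
It fails at once if more than 40 N between the moving jaw and the rack (it cracks) (contact force between jaw_pad and rack above 40 N).
It fails at once if the rack is tipped over (angle between rack's own z axis and vertical above 0.6 rad).
It fails at once if a bystander is pushed more than 20 mm or tipped (distance of any of full_rack, reagent, tip_box, comb_rack, timer, spare_plate, beaker from where it was at the start of the episode above 0.02 m or angle between any of full_rack, reagent, tip_box, comb_rack, timer, spare_plate, beaker's own z axis and vertical above 0.3 rad).
It also fails if it takes over 72 s, if anything falls off the work surface, if the arm or the gripper's body presses on something with over 40 N, if the wrist force passes 120 N, or if a joint passes its speed limit or range.

## Robot

A 6-joint arm with a two-finger parallel gripper is mounted at the origin on the work surface. World frame = base frame: x ahead of the robot, y to its left, z up, the work surface at z = 0. Lengths are in m, angles in degrees, forces in N, time in s.
With the tool pointing down it reaches from about 0.425 to 1.125 m from the base axis. Payload 14.9 kg.
Tool frame: the origin (TCP) lies between the finger pads; the fingertips stand 25 mm ahead of it and the grasp point (between the pads) lies 6 mm ahead of it; z points along the fingers, y is the line along which they close (so a half turn about z gives the same grasp; the last joint's range is limited). The gripper opens to 91 mm and grips with 3 to 60 N. Pads are 32 mm wide; open, the fingers measure 118 mm over their backs; the gripper's body (76 mm by 178 mm) begins 60 mm behind the grasp point.
Start: joints at [-68.658, 21.709, 99.362, -0, 58.929, -1.908], TCP at [0.276, -0.643, 0.239] pointing down, gripper open.
Joint ranges: [-158.91, 158.91], [-42.39, 125.64], [0.06, 152.35], [-60.88, 240.88], [17.5, 164.5], [-176.32, 176.32]. Speed limits (degrees/s): [108.29, 108.29, 136.94, 180, 180, 180].

## Interface

Orientations are given as [roll, pitch, yaw] about the fixed x, y, z axes, in that order (R = Rz(yaw) Ry(pitch) Rx(roll)).
In Python, from bench import ctrl gives the robot as it stands. The module is installed in compiled form; this text tells all that it offers. Calls block until the motion is done:
- ctrl.move_to(position, orientation): joint-space move of the TCP to a pose.
- ctrl.movel(position, ori=None, max_speed=0.15, threshold=None): straight line of the TCP; ori=None keeps the orientation; max_speed is the mean speed in m/s. With threshold (N) it stops when the force on the tool has changed by that much, and returns True; else False.
- ctrl.movej(angles): joint-space move.
- ctrl.move_gripper(opening): finger opening in m; the grip force is fixed at half the most; returns when the fingers have stopped.
- ctrl.wait(seconds).
- ctrl.inverse_kinematics(position, orientation): joint angles nearest the present ones, or None.
- ctrl.snapshot(name): name is "side" or "top"; returns a dict with "frame" (400x640x3 uint8, red, green, blue), "mtx" (3x3 intrinsics, pixels), "xyz" and "orientation" of the camera in the world. Camera axes: x right, y up, looking along -z (the intrinsics and any distortion apply to the point x, -y, -z); pixel columns grow to the right and rows downward; lengths in m; the calibration is good to about 2 mm. A picture is of the moment at which its call begins. There is no depth.
A pose or a line that the arm cannot do raises ctrl.PlanningError and nothing moves.
- ctrl.sign_off(): hands the job in; it is judged then, once.
Readings, each from a call of its own:
- ctrl.read_clock(): time.
- ctrl.read_qpos(): joint angles.
- ctrl.read_qd(): joint speeds.
- ctrl.read_joint_torque(): joint torques, N m.
- ctrl.read_eef_pos(): TCP position.
- ctrl.read_tcp_rot(): TCP orientation.
- ctrl.read_contact_force(): force on the tool from outside, world axes, zero at the start.
- ctrl.read_torque(): the same for the moment, N m.
- ctrl.read_grip_width(): finger opening in m.
- ctrl.read_grasp_force(): force on a finger pad.
Only numpy, scipy, OpenCV 4.12 (cv2) and the standard library are available. Lean on these libraries where they do the work, as an engineer would, in place of code of your own. Each camera call takes 0.05 s, during which the arm holds its last target. There are 200 camera calls.

## Working session

There is one attempt and no reset: what is moved stays moved. The work goes in short steps, each a Python script; the robot and the scene stay as the last script left them, time stands still between calls to the robot, and variables do not carry over. Pictures are saved under pics/ and viewed, at most 10 in all, crops included, and the job is handed in when it is done.

```bash
mkdir -p pics; python3 - <<'E'
from bench import ctrl
import cv2,numpy as np,pickle
for n in("top","side"):
    s=ctrl.snapshot(n); cv2.imwrite(f"pics/{n}0.png",s["frame"][:,:,::-1]); pickle.dump(s,open(n+"0.pkl","wb"))
    print(n,s["mtx"],s["xyz"],s["orientation"],s.keys())
print(ctrl.read_clock())
E
```

```text
top [[506.56833486   0.         320.50733951]
 [  0.         506.56833486 198.38007437]
 [  0.           0.           1.        ]] [0.34106751 0.00290906 1.68919728] [  6.78828866  -0.1594156  -89.61652911] dict_keys(['frame', 'mtx', 'xyz', 'orientation'])
side [[384.43900019   0.         327.24216553]
 [  0.         384.43900019 200.86499822]
 [  0.           0.           1.        ]] [0.42849731 1.0287295  0.9114083 ] [ 5.18696413e+01 -4.25284247e-02 -1.73911663e+02] dict_keys(['frame', 'mtx', 'xyz', 'orientation'])
0.1
```

View pics/top0.png

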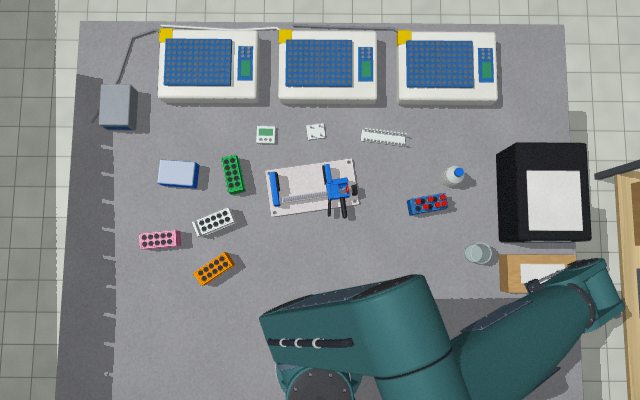

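View pics/side0.png

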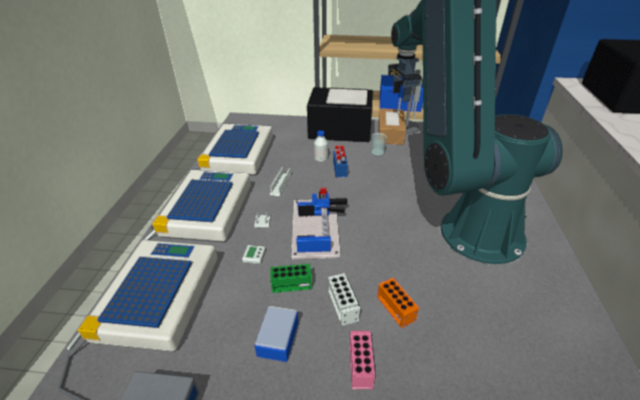

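Candidates in the top view: white rack (213,221), green (232,174), orange (213,268), pink (159,240), blue full rack (429,204), white comb rack (385,137) and white spare plate (316,131). I choose the white ten-hole rack at (213,221). The clamp is at (310,188), with its fixed jaw at the left (275,190) and its moving body and red lever at the right (340,188). Next is a close crop to check this.

```bash
cat > h.py <<'E'
import cv2,numpy as np
from scipy.spatial.transform import Rotation as R
def rays(s,px):
    px=np.atleast_2d(np.asarray(px,float)); K=s["mtx"]
    d=np.c_[(px[:,0]-K[0,2])/K[0,0],-(px[:,1]-K[1,2])/K[1,1],-np.ones(len(px))]
    return R.from_euler("xyz",s["orientation"],degrees=True).apply(d)
def onz(s,px,z):
    d=rays(s,px); c=np.asarray(s["xyz"]); return (c+d*((z-c[2])/d[:,2])[:,None])[:,:2]
def proj(s,P):
    P=np.atleast_2d(P); q=R.from_euler("xyz",s["orientation"],degrees=True).inv().apply(P-np.asarray(s["xyz"])); K=s["mtx"]
    return np.c_[K[0,2]+K[0,0]*q[:,0]/-q[:,2],K[1,2]-K[1,1]*q[:,1]/-q[:,2]]
def blob(s,box,lo,hi):
    u0,v0,u1,v1=box; hsv=cv2.cvtColor(s["frame"],cv2.COLOR_RGB2HSV)[v0:v1,u0:u1]
    m=cv2.inRange(hsv,lo,hi); n,l,st,c=cv2.connectedComponentsWithStats(m)
    i=1+np.argmax(st[1:,4]); ys,xs=np.where(l==i); return np.c_[xs+u0,ys+v0]
E
python3 - <<'E'
import pickle
from h import *
T=pickle.load(open("top0.pkl","rb"));S=pickle.load(open("side0.pkl","rb"))
def crop(s,b,w,h): return cv2.resize(s["frame"][b[1]:b[3],b[0]:b[2],::-1],(w,h),interpolation=cv2.INTER_CUBIC)
a=np.hstack([crop(T,(185,195,245,245),360,300),crop(T,(258,150,368,225),440,300)])
b=np.hstack([crop(S,(315,260,375,335),240,300),crop(S,(280,180,360,260),300,300),np.zeros((300,260,3),np.uint8)])
cv2.imwrite("pics/crop.png",np.vstack([a,b]))
p=blob(T,(185,195,245,245),(0,0,190),(179,50,255)); r=cv2.minAreaRect(p.astype(np.float32)); bx=cv2.boxPoints(r)
print("rack px",bx.round(1).tolist(), "z60",onz(T,bx,.06).round(4).tolist())
p=blob(T,(258,150,368,225),(0,0,170),(179,50,255));bx=cv2.boxPoints(cv2.minAreaRect(p.astype(np.float32)))
print("board",bx.round(1).tolist(),onz(T,bx,.012).round(4).tolist())
p=blob(T,(262,165,290,215),(105,120,60),(130,255,255));bx=cv2.boxPoints(cv2.minAreaRect(p.astype(np.float32)))
print("fixed jaw",bx.round(1).tolist(),onz(T,bx,.067).round(4).tolist())
p=blob(T,(315,150,368,215),(105,120,60),(130,255,255));print("mov",p.min(0),p.max(0))
E
```

```text
rack px [[196.0, 220.0], [227.5, 206.89999389648438], [233.3000030517578, 220.89999389648438], [201.8000030517578, 233.89999389648438]] z60 [[0.4622, 0.4001], [0.5051, 0.3], [0.4601, 0.2801], [0.4175, 0.38]]
board [[264.20001220703125, 170.10000610351562], [351.5, 157.60000610351562], [358.1000061035156, 203.6999969482422], [270.70001220703125, 216.1999969482422]] [[0.6349, 0.1893], [0.6796, -0.1039], [0.5238, -0.1258], [0.4801, 0.1644]]
fixed jaw [[268.3999938964844, 172.10000610351562], [275.0, 171.10000610351562], [279.79998779296875, 204.89999389648438], [273.29998779296875, 205.8000030517578]] [[0.6189, 0.1692], [0.6222, 0.1479], [0.5122, 0.1305], [0.509, 0.1516]]
mov [324 164] [349 199]
```

View pics/crop.png

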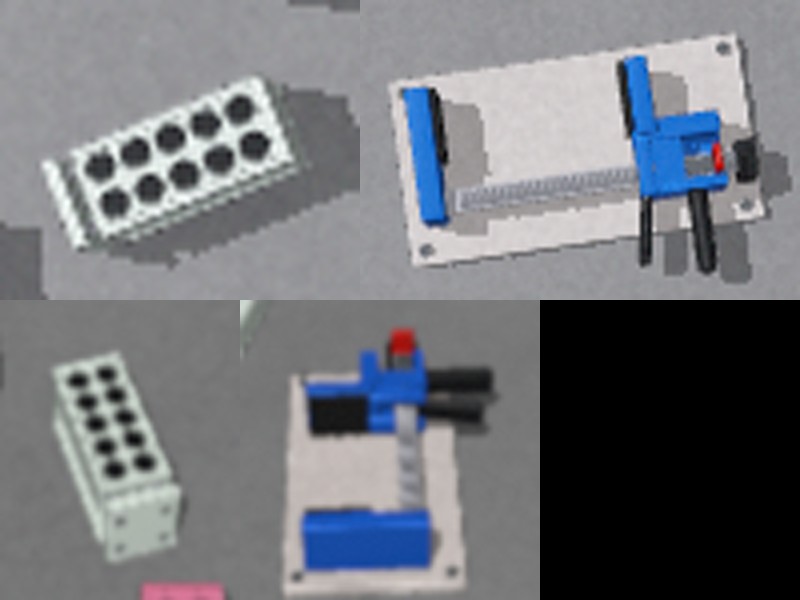

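The close crop shows the white ten-hole rack with its end plate standing off at the left (world +y) end, top px about (192-198, 222-236). The clamp's pads, red lever (347,189) and black handle (335,210) are also clear.

```bash
python3 - <<'E'
import pickle
from h import *
T=pickle.load(open("top0.pkl","rb"));S=pickle.load(open("side0.pkl","rb"))
def red(s,box):
    u0,v0,u1,v1=box; h=cv2.cvtColor(s["frame"],cv2.COLOR_RGB2HSV)[v0:v1,u0:u1]
    m=((h[...,0]<8)|(h[...,0]>172))&(h[...,1]>140)&(h[...,2]>60); ys,xs=np.where(m); return np.c_[xs+u0,ys+v0]
rt=red(T,(330,170,360,205)); rs=red(S,(300,180,345,215)); print(len(rt),rt.mean(0),len(rs),rs.mean(0),rs.min(0),rs.max(0))
def tri(pt,ps):
    d1=rays(T,pt)[0];d2=rays(S,ps)[0];c1=np.array(T["xyz"]);c2=np.array(S["xyz"])
    ab=np.linalg.lstsq(np.c_[d1,-d2],c2-c1,rcond=None)[0]; return (c1+ab[0]*d1+c2+ab[1]*d2)/2, np.linalg.norm(c1+ab[0]*d1-c2-ab[1]*d2)
print("red tri",tri(rt.mean(0),rs.mean(0)), onz(T,rt.mean(0),.088))
cr=lambda x,y:(258+(x-360)/4-.5,150+y/4-.5)
print("bar",onz(T,[cr(458,200),cr(632,178)],.052))
print("movpad face",onz(T,[cr(618,64),cr(628,136)],.066))
print("fixpad face top",onz(T,[cr(432,90),cr(443,165)],.066))
print("handle",onz(T,[cr(702,195),cr(707,270)],.055),"trig",onz(T,[cr(646,200),cr(645,262)],.054))
c=lambda x,y:(185+x/6-.5,195+y/6-.5)
print("rack body",onz(T,[c(78,152),c(265,78),c(298,160),c(112,240)],.06), "plate",onz(T,[c(42,162),c(78,250)],.06))
E
```

```text
13 [347. 189.] 35 [322.65714286 190.71428571] [320 188] [325 194]
red tri (array([ 0.56364906, -0.08516397,  0.07766404]), np.float64(0.00040872852092825075)) [[ 0.56242643 -0.08459689]]
bar [[ 0.53143003  0.12490387]
 [ 0.55046485 -0.01651236]]
movpad face [[ 0.64202771 -0.0044474 ]
 [ 0.58292873 -0.01291845]]
fixpad face top [[0.61952494 0.14636529]
 [0.55818667 0.13642407]]
handle [[ 0.53656077 -0.07341697]
 [ 0.47550058 -0.07754944]] trig [[ 0.53226925 -0.02796363]
 [ 0.48172942 -0.02739211]]
rack body [[0.462669   0.39533766]
 [0.5032753  0.29614229]
 [0.45918261 0.27719798]
 [0.41563712 0.37549439]] plate [[0.457161   0.4144485 ]
 [0.41017483 0.39348027]]
```

```bash
cat >> h.py <<'E'
PSI=8.8; O=np.array([.5422,.0442])
ex=np.array([np.cos(np.radians(PSI)),np.sin(np.radians(PSI))]); ey=np.array([-ex[1],ex[0]])
def C(x,y,z): return [*(O+x*ex+y*ey),z]     # clamp frame (m) -> world
E
python3 - <<'E'
from bench import ctrl
from h import *
import pickle
print(ctrl.read_tcp_rot())
g=[.459,.3417]; 
for a in (90,-90):
    q=ctrl.inverse_kinematics([*g,.2],[180,0,23.2+a]); print(a,q)
    print(ctrl.inverse_kinematics(C(.062,.013,.16),[180,0,PSI+a]))
for a in (0,180): print(a,ctrl.inverse_kinematics(C(-.048,-.098,.048),[180,0,PSI+a]))
E
```

```text
[-1.79945164e+02 -2.02325925e-03  2.32517511e+01]
90 [ 3.43320010e+01  1.33048051e+01  1.15454451e+02 -2.54444375e-14
  5.12407441e+01  1.11320010e+01]
[ 4.10544266e+00  1.93712138e+01  1.12506830e+02 -2.54444375e-14
  4.81219562e+01 -4.69455734e+00]
-90 [ 3.43320010e+01  1.33048051e+01  1.15454451e+02 -2.54444375e-14
  5.12407441e+01 -1.68867999e+02]
[ 4.10544266e+00  1.93712138e+01  1.12506830e+02 -2.54444375e-14
  4.81219562e+01  1.75305443e+02]
0 [-9.31367680e+00  2.37112865e+01  1.23605828e+02 -2.54444375e-14
  3.26828851e+01  7.18863232e+01]
180 [  -9.3136768    23.71128652  123.60582839    0.           32.68288509
 -108.1136768 ]
```

```bash
python3 - <<'E'
from bench import ctrl
from h import *
g=[.459,.3417]; o=[180,0,113.2]
ctrl.move_to([*g,.2],o); ctrl.move_gripper(.08)
ctrl.movel([*g,.053],max_speed=.12)
ctrl.move_gripper(.03); print(ctrl.read_grip_width(),ctrl.read_grasp_force(),ctrl.read_clock())
ctrl.movel([*g,.165],max_speed=.15)
ctrl.move_to(C(.062,.013,.165),[180,0,PSI+90])
print(ctrl.read_grip_width(),ctrl.read_grasp_force(),ctrl.read_contact_force(),ctrl.read_clock())
im=[]
for n,b in(("top",(250,140,370,230)),("side",(270,150,390,240))):
    s=ctrl.snapshot(n); im.append(cv2.resize(s["frame"][b[1]:b[3],b[0]:b[2],::-1],(400,300),interpolation=cv2.INTER_CUBIC))
cv2.imwrite("pics/held.png",np.hstack(im))
E
```

```text
0.049664754346467395 30.000271797180176 5.9333
0.049764933085046224 29.99944657087326 [-0.14291828  1.14421806 -3.5228366 ] 8.0167
```

View pics/held.png

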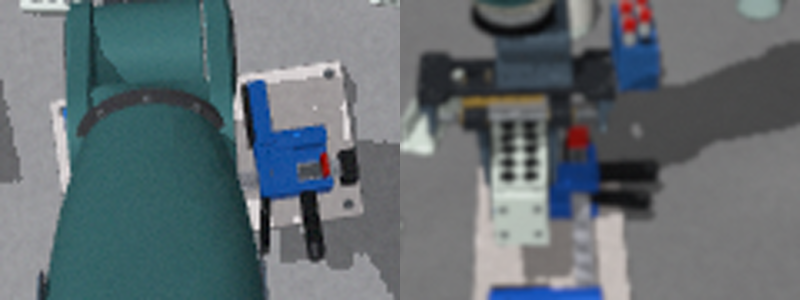

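The side crop shows the rack held level, square to the clamp and clear of the bar, with its plate facing the fixed jaw. I'll lower it now.

```bash
python3 - <<'E'
from bench import ctrl
from h import *
import pickle
ctrl.movel(C(.062,.013,.078),max_speed=.12)
print(ctrl.movel(C(.062,.013,.0640),max_speed=.03,threshold=6),ctrl.read_eef_pos()[2])
ctrl.move_gripper(.062)
ctrl.movel(C(.062,.013,.17),max_speed=.15)
ctrl.move_to(C(-.048,-.098,.17),[180,0,PSI]); ctrl.move_gripper(.09)
print(ctrl.read_clock())
im=[]
for n,b in(("top",(250,140,370,230)),("side",(270,165,370,240))):
    s=ctrl.snapshot(n); pickle.dump(s,open(n+"1.pkl","wb")); im.append(cv2.resize(s["frame"][b[1]:b[3],b[0]:b[2],::-1],(400,300),interpolation=cv2.INTER_CUBIC))
cv2.imwrite("pics/placed.png",np.hstack(im))
for n,z in(("top",.072),):
    s=pickle.load(open("top1.pkl","rb"))
    p=blob(s,(276,165,327,198),(0,0,200),(179,40,255)); bx=cv2.boxPoints(cv2.minAreaRect(p.astype(np.float32)))
    w=onz(s,bx,.072)-O; print(np.c_[w@ex,w@ey].round(4).tolist())
E
```

```text
True 0.06495554599470732
12.525
[[0.1014, 0.0867], [0.1011, -0.0602], [0.0376, -0.0598], [0.038, 0.0865]]
```

View pics/placed.png

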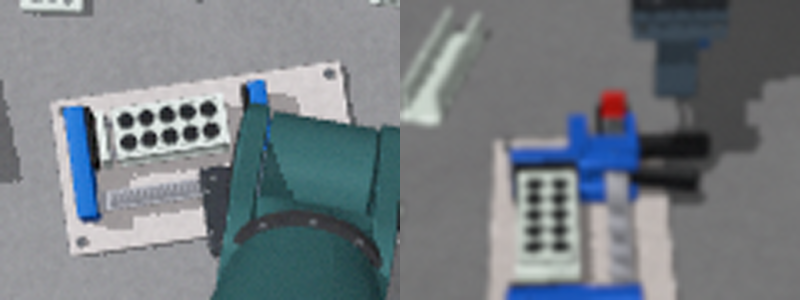

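The rack stands square on the board between the jaws, plate at about (288,180) px facing the fixed pad with clearance on both ends. The first three squeezes can't reach the rack, so I'll make them while logging force.

```bash
cat >> h.py <<'E'
def squeeze(ctrl,wmin=.032,fmax=20,w=.060,step=.001):
    log=[]
    while w>wmin-1e-6:
        ctrl.move_gripper(w); f=ctrl.read_grasp_force(); log.append((round(ctrl.read_grip_width()*1e3,1),round(float(f),1)))
        if f>fmax: break
        w-=step
    return log
E
python3 - <<'E'
from bench import ctrl
from h import *
ctrl.movel(C(-.048,-.098,.048),max_speed=.12)
print(ctrl.read_contact_force())
print(squeeze(ctrl,step=.004,fmax=24),ctrl.read_contact_force(),ctrl.read_clock())
ctrl.move_gripper(.085); 
s=ctrl.snapshot("side"); cv2.imwrite("pics/p1.png",cv2.resize(s["frame"][165:240,270:370,::-1],(800,600),interpolation=cv2.INTER_CUBIC))
print(ctrl.read_clock())
E
```

```text
[ 0.44874294 -0.05813302  0.10423011]
[(59.9, 1.3), (56.1, 1.4), (51.9, 1.7), (47.9, 2.8), (43.9, 8.6), (40.3, 10.5), (36.2, 10.7), (32.2, 28.3)] [-9.01343379  3.49663547  3.71194512] 16.4667
17.4333
```

View pics/p1.png

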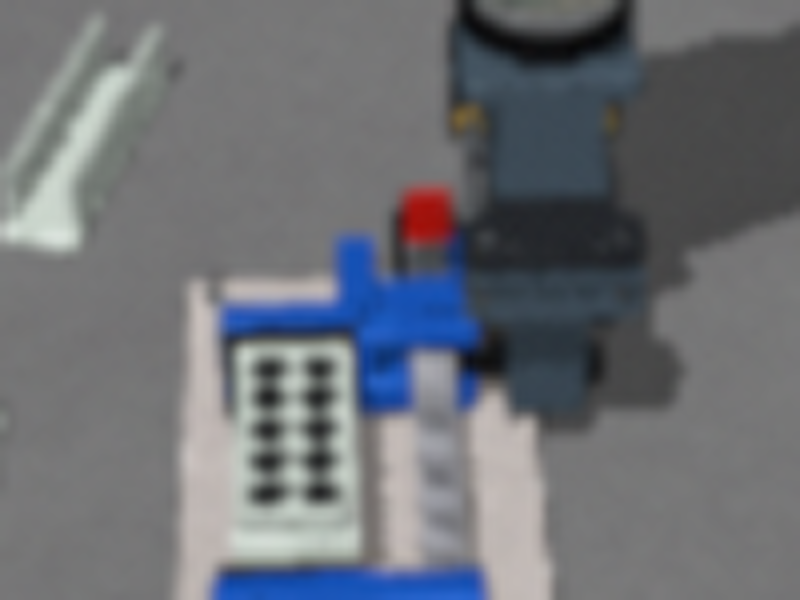

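The picture shows the body moved forward, with the red lever now at about side px (323,192) and the rack still square. I'll track jaw travel from the red lever, so the next squeezes come with a measurement.

```bash
cat >> h.py <<'E'
import pickle
def jaw(s):
    S0=pickle.load(open("side0.pkl","rb")); r=[]
    for t in(S0,s):
        h=cv2.cvtColor(t["frame"],cv2.COLOR_RGB2HSV)[180:225,300:345].astype(int)
        wt=((h[...,0]<8)|(h[...,0]>172))*np.clip(h[...,1]-100,0,None)*1.0
        ys,xs=np.mgrid[180:225,300:345]; r.append((onz(t,[(wt*xs).sum()/wt.sum(),(wt*ys).sum()/wt.sum()],.0777)[0]-O)@ey)
    return r[1]-r[0]
E
python3 - <<'E'
from bench import ctrl
from h import *
print("j1",jaw(ctrl.snapshot("side")))
for k in (1,2):
    ctrl.movel(C(-.048,-.098+.006*k,.048),max_speed=.05)
    print([ (ctrl.move_gripper(w),round(float(ctrl.read_grasp_force()),1))[1] for w in (.05,.042,.036,.0325)],ctrl.read_grip_width())
    ctrl.move_gripper(.082); ctrl.wait(.1)
    print("j",jaw(ctrl.snapshot("side")),ctrl.read_clock())
E
```

```text
j1 0.004813343070339565
[3.0, 9.8, 10.0, 17.9] 0.03245336729758343
j 0.010854496626228727 20.4333
[3.0, 9.8, 10.4, 18.0] 0.03254562199295161
j 0.016605559782162674 23.35
```

```bash
python3 - <<'E'
from bench import ctrl
from h import *
for k in (3,4):
    ctrl.movel(C(-.048,-.098+.006*k,.048),max_speed=.05)
    ctrl.move_gripper(.047)
    print(squeeze(ctrl,wmin=.0325,fmax=17.5,w=.045,step=.001))
    ctrl.wait(.15); print(ctrl.read_grasp_force())
    ctrl.move_gripper(.082); ctrl.wait(.1)
    print("j",jaw(ctrl.snapshot("side")),ctrl.read_clock())
E
```

```text
[(44.8, 4.9), (43.9, 9.1), (43.4, 10.4), (42.1, 10.3), (41.3, 10.7), (40.3, 10.6), (38.9, 10.7), (38.2, 11.1), (37.2, 11.0), (36.2, 11.2), (34.9, 10.9), (34.4, 10.9), (32.7, 14.3)]
14.24651796463877
j 0.021599655058639852 28.3417
[(45.2, 9.2), (44.4, 13.7), (43.2, 15.8), (42.5, 16.0), (41.2, 16.0), (40.2, 16.4), (39.2, 15.3), (38.1, 16.1), (37.0, 15.8), (36.2, 16.0), (35.2, 16.2), (34.1, 16.7), (33.4, 14.8)]
14.812078610993922
j 0.025622463722400554 33.325
```

```bash
python3 - <<'E'
from bench import ctrl
from h import *
ctrl.movel(C(-.048,-.098+.006*4.8,.048),max_speed=.05)
ctrl.move_gripper(.047)
print(squeeze(ctrl,wmin=.0325,fmax=18.5,w=.0455,step=.0007))
ctrl.wait(.3); print(ctrl.read_grasp_force(),ctrl.read_contact_force())
s=ctrl.snapshot("side"); print("j",jaw(s),ctrl.read_clock())
cv2.imwrite("pics/sq.png",cv2.resize(s["frame"][165:240,270:370,::-1],(800,600),interpolation=cv2.INTER_CUBIC))
E
```

```text
[(45.7, 5.4), (44.5, 6.2), (44.0, 11.5), (43.7, 13.9), (42.7, 14.9), (42.0, 16.5), (41.7, 16.6), (40.6, 16.7), (40.5, 17.1), (39.5, 19.1)]
19.10168714239262 [-7.82777731  0.96466259  5.81337959]
j 0.0269125851218798 36.8083
```

View pics/sq.png

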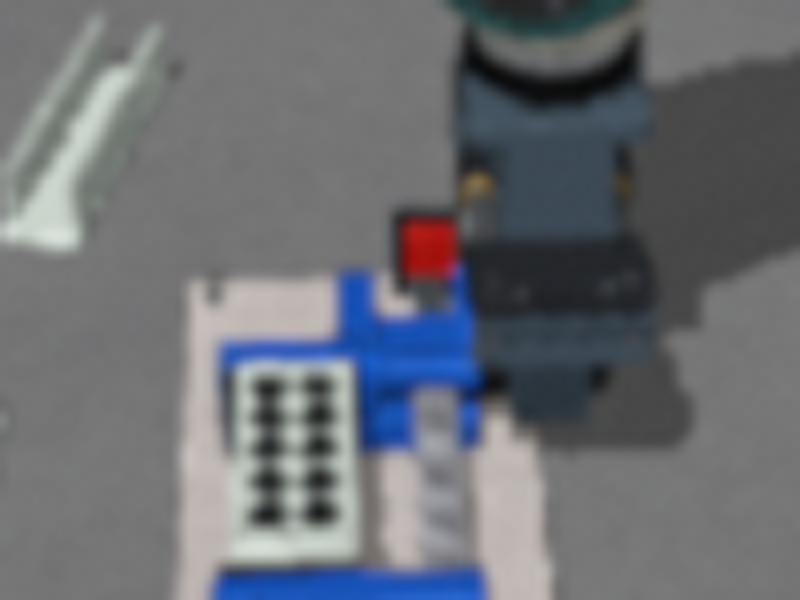

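The rack's plate looks nearly or fully closed (gap line near px (306,232) all but gone). Grip force is just starting to rise at 39.5 mm, which fits the stall. I'll continue in fine steps up to about 23 N.

```bash
python3 - <<'E'
from bench import ctrl
from h import *
print(squeeze(ctrl,wmin=.034,fmax=22.5,w=.0388,step=.0004))
ctrl.wait(.3); print(ctrl.read_grip_width(),ctrl.read_grasp_force())
s=ctrl.snapshot("side"); print("j",jaw(s),ctrl.read_clock())
E
```

```text
[(39.3, 21.2), (38.6, 23.4)]
0.03867689825972989 23.32202467834577
j 0.026899290037482176 37.5917
```

Jaw travel hasn't changed while the force rose to 23 N, which is about 30 N at the jaw. It has stalled with the plate home. Next I release the lever.

```bash
python3 - <<'E'
from bench import ctrl
from h import *
ctrl.move_gripper(.085)
p=list(ctrl.read_eef_pos()); ctrl.movel([p[0],p[1],.17],max_speed=.15)
ctrl.move_gripper(0.0)
ctrl.movel(C(0,-.064,.17),max_speed=.15)
f0=ctrl.read_contact_force()
print(ctrl.movel(C(0,-.064,.1),max_speed=.1,threshold=10))
hit=ctrl.movel(C(0,-.140,.1),max_speed=.03,threshold=20)
w=np.array(ctrl.read_eef_pos()[:2])-O; print(hit,"stop at clamp y",w@ey,ctrl.read_contact_force()-f0,ctrl.read_clock())
ctrl.movel(C(0,-.085,.1),max_speed=.08); ctrl.movel(C(0,-.085,.2),max_speed=.15)
ctrl.move_to([.35,-.45,.3],[180,0,PSI])
im=[]
for n,b in(("top",(255,145,365,228)),("side",(270,165,370,240))):
    s=ctrl.snapshot(n); pickle.dump(s,open(n+"2.pkl","wb")); im.append(cv2.resize(s["frame"][b[1]:b[3],b[0]:b[2],::-1],(400,300),interpolation=cv2.INTER_CUBIC))
    if n=="side": print("j",jaw(s))
cv2.imwrite("pics/rel.png",np.hstack(im)); print(ctrl.read_clock())
E
```

```text
False
True stop at clamp y -0.12792737489036424 [ 1.01738098 13.29244908  6.11745905] 43.925
j -0.0009613794302111289
47.25
```

View pics/rel.png

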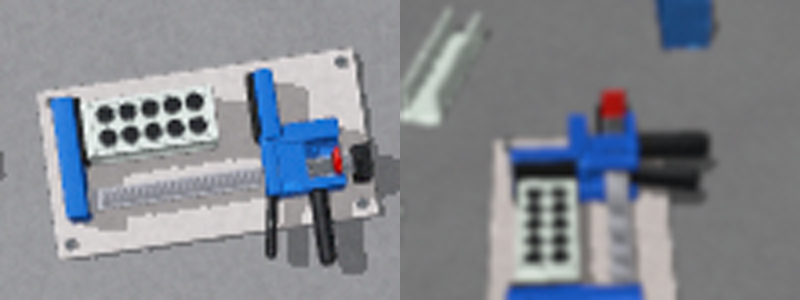

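```bash
python3 - <<'E'
from h import *
s=pickle.load(open("top2.pkl","rb"))
f=lambda x,y:(255+x*.275-.5,145+y*83/300-.5)
w=onz(s,[f(86,102),f(211,88),f(216,140),f(93,158),f(150,122)],.072)-O
print(np.c_[w@ex,w@ey].round(4).tolist())
b=(274,163,320,195); g=lambda n:cv2.resize(pickle.load(open(n,"rb"))["frame"][b[1]:b[3],b[0]:b[2],::-1],(690,300)[:2] if 0 else (430,300),interpolation=cv2.INTER_NEAREST)
cv2.imwrite("pics/cmp.png",np.vstack([g("top1.pkl"),g("top2.pkl")]))
E
```

```text
[[0.0874, 0.0806], [0.0837, -0.0312], [0.0365, -0.0288], [0.0363, 0.0814], [0.0611, 0.0269]]
```

View pics/cmp.png

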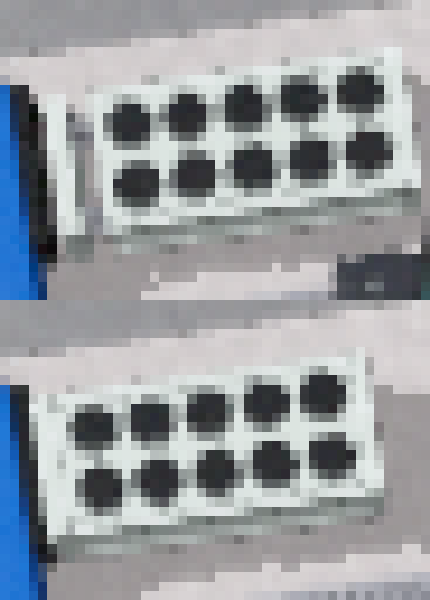

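Before and after (top and bottom): the dark gap at (80,160) is gone, and the closed rack stands square with its rear end at clamp y ≈ -30 mm. That matches the -30 mm expected with the plate home. The jaw is fully back, so I'm handing in.

```bash
python3 -c "
from bench import ctrl
print(ctrl.sign_off(),ctrl.read_clock())"
```

```text
the job is handed in; nothing more can be done
the job is handed in; nothing more can be done
```

The job is handed in, with no verdict reported: the end plate looks pressed home in the last pictures (about 30 N at the jaw, estimated from the grip force), the jaw is fully back, the closed rack stands square between the open jaws, and I planned every path clear of the bystanders but did not re-measure them.

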